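# Fit the colour wheel of a stage light

### The job

Put the colour wheel back on the lamp's wheel module: lower it over the hub's shaft, feel for the index pin by turning the wheel while it rests lightly on it, and let it down gently until it lies fully home and flat on the hub. Then slip the dark retaining collar over the shaft and set it down flat on the wheel's boss. Never drop, force or press hard on any of it, and leave the other things on the bench where they are.

Things in the scene. Friction and masses are not known exactly. Their poses are not given: they have to be found in the camera images.
- wheel: Colour wheel to be fitted: aluminium disc, 124 mm across, 5 mm thick, with seven coloured windows and one white one near the rim, and a round steel boss on top. Bore on the axis: 14 mm in the disc, 13 mm in the boss. Origin: on the axis at the disc's underside; z up the boss, x towards the index hole and white window. Loose, about 0.18 kg, lying boss up on the mat.
- boss_top (a point): Centre of the top of the wheel's boss, 27 mm above the disc's underside, axes as the wheel. The boss is a plain cylinder 32 mm in diameter, rising 22 mm above the disc: grip it there.
- index_hole (a point): Centre of the wheel's index hole, at the disc's underside: a 7.5 mm through hole (looks black), 24 mm from the axis. It goes over the brass index pin.
- collar: Retaining collar: plain dark steel ring, 34 mm in diameter, 16 mm high, bore 14.4 mm, about 70 g, loose, lying flat on the mat. Origin: on the axis at its underside; z up.
- module: Wheel module of the lamp, fixed to the bench: aluminium bracket 170 mm (x) by 184 mm (y), its plate's top 50 mm above the bench. On the plate's middle sits the hub, a steel flange 66 mm across, its flat top 58 mm above the bench, carrying the shaft and the brass index pin. Held by its geared motor, the hub does not turn under light forces. Origin: centre of the underside, below the shaft; z up.
- hub_seat (a point): Point on the shaft's axis at the flange's flat top, axes as the module; the wheel's origin is here when home, the collar's then 27 mm above. The brass pin stands on the flange, 24 mm from the axis, 5 mm thick, 10 mm high, small chamfer. Its direction is not measured: within 0.7 rad either side of +x. More than some 0.08 rad off, the wheel rests on it, 10 mm too high.
- shaft_top (a point): Top of the hub's central shaft, 45 mm above the flange; the shaft is 10 mm in diameter, its last 6 mm taper to 4 mm.
- bench_mat: Blue mat, fixed, 200 (x) by 280 (y) by 4 mm thick, on which wheel and collar lie. Origin: centre of its underside, on the bench.
- amp_board: Bystander: green amplifier circuit board, 85 by 60 mm, parts up to 24 mm high, loose. Origin: centre of its underside.
- spare_motor: Bystander: spare stepping motor, 42 by 42 by 34 mm, its thin shaft standing up to 54 mm, loose. Origin: centre of its underside.
- screwdriver: Bystander: screwdriver with yellow handle, 190 mm long, lying loose on the bench.
- screw_bowl: Bystander: steel screw bowl, 90 mm in diameter, 30 mm high, loose. Origin: centre of its underside.
Mind the look-alikes: they are no part of the job. Leave any pink or red look-alike of the wheel alone.

How it is judged:
On the way:
1. the wheel is over the shaft and the pin and lies fully home and flat on the hub (z of wheel in the frame of hub_seat between -0.003 and 0.003 m and horizontal distance between wheel and hub_seat below 0.003 m and angle between wheel's own z axis and vertical below 0.06 rad), for 0.2 s.
At the end, for the whole second after the job is handed in: The wheel lies home on the hub (within 3 mm in height, centred within 3 mm, tilt under 0.06 rad), so shaft and pin are both through it; the collar is on the shaft, flat on the boss (within 3 mm in height, centred within 5 mm, 0.08 rad); both let go and at rest (all of step 1 and z of collar in the frame of wheel between 0.024 and 0.03 m and horizontal distance between collar and hub_seat below 0.005 m and angle between the z axis of collar and the z axis of wheel, either way round below 0.08 rad and linear speed of each of wheel, collar below 0.01 m/s); the robot touches nothing.
It fails at once if the wheel is pressed against the module (shaft, pin or flange) with more than 30 N (contact force between wheel and module above 30 N).
It fails at once if the collar is pressed on the wheel or the module with more than 30 N (contact force between collar and wheel above 30 N or contact force between collar and module above 30 N).
It fails at once if the robot presses on the module with more than 30 N (contact force between any of the fingers, the arm and module above 30 N).
It fails at once if another thing on the bench is moved by more than 2 cm (distance of any of amp_board, spare_motor, screwdriver, screw_bowl from where it was at the start of the episode above 0.02 m).
It also fails if it takes over 72 s, if anything falls off the work surface, if the arm or the gripper's body presses on something with over 40 N, if the wrist force passes 120 N, or if a joint passes its speed limit or range.

### The arm

A 7-joint arm with a two-finger parallel gripper is mounted at the origin on the work surface. World frame = base frame: x ahead of the robot, y to its left, z up, the work surface at z = 0. Lengths are in m, angles in rad, forces in N, time in s.
With the tool pointing down it reaches from about 0.425 to 0.925 m from the base axis. Payload 6.8 kg.
Tool frame: the origin (TCP) lies at the very end of the fingers, on their centre line; the grasp point (between the pads) lies 19 mm behind it (bot.grasp_offset is the distance from the TCP to the grasp point, in m); z points along the fingers, y is the direction in which the jaws open and shut (so a half turn about z gives the same grasp; the last joint's range is limited). The gripper opens to 85 mm and grips with 20 to 120 N. Pads are 22 mm wide; open, the fingers measure 114 mm over their backs; the gripper's body (76 mm by 85 mm) begins 54 mm behind the grasp point. The pads swing forward as they close: fully open they stand 13 mm farther back than shut.
Start: joints at [1.235, 0.477, 0.022, 1.555, -0.011, 1.109, -0.083], TCP at [0.152, -0.658, 0.231] pointing down, gripper open.
Joint ranges: [-2.96, 2.96], [-0.34, 2.1], [-1.41, 1.46], [0.24, 2.44], [-1.37, 4.51], [0.17, 1.92], [-2.96, 2.96]. Speed limits (rad/s): [2.39, 2.39, 3.14, 3.14, 3.14, 3.14, 3.14].

### API

Orientations are given as a unit quaternion [w, x, y, z].
In Python, from station import monitor, cams, bot, finder gives the robot as it stands.
- The arm moves only by the tool jog_arm, never from a script. Its argument "plan" is a list of rows, each an object of numbers: "x", "y", "z": the shift along the tool's x, y, z as a fraction of full scale; "wx", "wy", "wz": the turn, a rotation vector about the tool's x, y, z as a fraction of full scale. A call has 1 to 12 rows; each row is the pose to reach, as a shift and turn from the pose measured when the call began, along the tool's axes at that moment, turning the shorter way round; what a row does not reach only later rows make up. Full scale, the value 1, is 20 cm for a shift and 180 degrees for a turn. A row lasts 1/12 s, in which the tool goes at most 41.7 mm and 7.16 degrees, less where a joint would pass 70% of its speed; a pose out of reach is approached as far as the arm can. A call with a number of a shift or a turn outside -1 to 1 is refused whole. A call with a gripper value outside its range is refused whole. "hand" is the opening, from -1 (shut) to 1 (fully open), set as the call begins (left out, the last holds). The fingers move at their own pace and stop on an object; "grip_force" is the grip in N (left out, the last holds). Time passes only in rows, so rows that repeat a pose let the fingers close. It gives the time, the measured TCP pose, the force and the opening at its end, in the units of the state.
- monitor.get_obs(): the state, without advancing time (a new reading comes with each control period).
- cams.read_camera(name): name is "side" or "top" or "wrist"; returns the picture (420x560x3 uint8, red, green, blue); there is no depth.
- cams.get_calibration(name): a dict with "fx", "fy", "cx", "cy" (pixels), "distortion" ([k1, k2, p1, p2, k3] as OpenCV has them; the pictures are not rectified), "extrinsics" (4x4, takes a point from world to camera coordinates). Camera axes: x right, y down, z forward; pixel columns grow to the right and rows downward; lengths in m; the calibration is good to about 2 mm. A picture is of the moment at which its call begins: read the wrist's pose just before it. get_calibration takes no time and is no camera call; for the wrist camera it gives the pose at the moment of the call.
- bot.hand_in(): hands the job in, once; it reports no verdict.
Trained networks look in the newest picture that a camera, given by its name, has taken for a name from the list of things; names that differ only in an ending like _2 or _b are one class to them, and where a whole thing is asked for, a point or a joint stands for the part that bears it (a point fixed in the world has none). Each returns a list of dicts, best first, with "confidence" (0 to 1); they miss things now and then, are a little off and sometimes report something else, mostly with a low value. They report only what shows in the picture. A call takes as long as a camera call. They do not tell look-alikes from the thing itself.
- finder.find_in(camera, target): "bbox" ([left, top, width, height] in pixels, round what is visible of it).
- finder.place_of(camera, target): "location" ([column, row] in pixels: a listed point, or the origin of a listed thing).
The state is a dict: "t": time; "q": joint angles; "joint_vel": joint speeds; "joint_torque": joint torques, N m; "eef_pos": TCP position; "tool_rot": TCP orientation; "contact_force": force on the tool from outside, world axes, zero at the start; "torque": the same for the moment, N m; "gripper_width": opening from 0.0 (shut) to 1.0 (fully open).
Only numpy, scipy, OpenCV 4.12 (cv2) and the standard library are available. Lean on these libraries where they do the work, as an engineer would, in place of code of your own. Each camera call takes 0.05 s, during which the arm holds its last target. There are 200 camera calls.

## Working session

There is one attempt and no reset: what is moved stays moved. The work goes in short steps, Python scripts to look and compute and a tool call to move; the robot and the scene stay as the last step left them, time stands still between calls to the robot, and variables do not carry over. Pictures are saved under pics/ and viewed, about 8 in all and at most 12, crops included, and the job is handed in when it is done.

Besides the shell and the picture viewer there is one more tool, called as name([rows], argument=value, ...), one row to a line, values as JSON. jog_arm: Moves the arm, as the interface text tells. Shift numbers are shares of 20 cm and turn numbers shares of 180 degrees, none past 1 either way. Its arguments: {"type":"object","properties":{"plan":{"type":"array","items":{"type":"object","properties":{"x":{"type":"number","minimum":-1,"maximum":1},"y":{"type":"number","minimum":-1,"maximum":1},"z":{"type":"number","minimum":-1,"maximum":1},"wx":{"type":"number","minimum":-1,"maximum":1},"wy":{"type":"number","minimum":-1,"maximum":1},"wz":{"type":"number","minimum":-1,"maximum":1}}}},"hand":{"type":"number"},"grip_force":{"type":"number"}},"required":["plan"]}

```bash
mkdir -p pics; cat > h.py <<'E'
import numpy as np, cv2
from station import monitor, cams, bot, finder
from scipy.spatial.transform import Rotation as R
def ray(cam,px,cal=None):
    c=cal or cams.get_calibration(cam)
    K=np.array([[c['fx'],0,c['cx']],[0,c['fy'],c['cy']],[0,0,1]]);E=np.array(c['extrinsics'])
    u=cv2.undistortPoints(np.array([[px]],float),K,np.array(c['distortion'],float))[0,0]
    Rm=E[:3,:3]; return -Rm.T@E[:3,3], Rm.T@np.array([u[0],u[1],1])
def atz(cam,px,z,cal=None):
    o,d=ray(cam,px,cal); return o+d*(z-o[2])/d[2]
def proj(cam,P,cal=None):
    c=cal or cams.get_calibration(cam)
    K=np.array([[c['fx'],0,c['cx']],[0,c['fy'],c['cy']],[0,0,1]]);E=np.array(c['extrinsics'])
    return cv2.projectPoints(np.array(P,float).reshape(-1,3),cv2.Rodrigues(E[:3,:3])[0],E[:3,3],K,np.array(c['distortion'],float))[0].reshape(-1,2)
def pose():
    s=monitor.get_obs(); q=s['tool_rot']; return np.array(s['eef_pos']),R.from_quat([q[1],q[2],q[3],q[0]]),s
def totool(dp):
    p,r,s=pose(); return r.inv().apply(dp)/0.2
def snap(cam,name):
    im=cams.read_camera(cam); cv2.imwrite('pics/'+name+'.png',im[:,:,::-1]); return im
E
python3 - <<'E'
from h import *
np.set_printoptions(precision=4,suppress=True)
p,r,s=pose(); print(s['t'],p,r.as_matrix(),s['contact_force'])
a=snap('top','t0'); 
Z=dict(boss_top=.031,index_hole=.009,collar=.004,hub_seat=.058,shaft_top=.103,amp_board=0,spare_motor=0,screw_bowl=0)
for n,z in Z.items():
    for d in finder.place_of('top',n)[:3]: print('top',n,d, atz('top',d['location'],z))
b=snap('side','s0'); 
for n in ['boss_top','collar','hub_seat','shaft_top']:
    for d in finder.place_of('side',n)[:3]: print('side',n,d, atz('side',d['location'],Z[n]))
cv2.imwrite('pics/c0.png',cv2.resize(np.hstack([a,b])[:,:,::-1],(800,300)))
E
```

```text
0.0 [ 0.1523 -0.657   0.2303] [[ 0.9742  0.2259 -0.0006]
 [ 0.2259 -0.9741  0.0017]
 [-0.0002 -0.0018 -1.    ]] [ 0.2776 -0.1189  0.7211]
top boss_top {'location': [236.8, 206.8], 'confidence': 0.9} [0.5422 0.1354 0.031 ]
top boss_top {'location': [255.8, 109.3], 'confidence': 0.75} [0.8227 0.0801 0.031 ]
top boss_top {'location': [172.1, 124.6], 'confidence': 0.62} [0.7804 0.3188 0.031 ]
top index_hole {'location': [240.6, 198.9], 'confidence': 0.97} [0.5676 0.1257 0.009 ]
top index_hole {'location': [162.4, 291.5], 'confidence': 0.97} [0.3116 0.3432 0.009 ]
top index_hole {'location': [265.6, 112.7], 'confidence': 0.94} [0.8195 0.052  0.009 ]
top collar {'location': [181.8, 207.7], 'confidence': 0.51} [0.5451 0.2922 0.004 ]
top hub_seat {'location': [349.0, 204.0], 'confidence': 0.74} [ 0.5427 -0.1719  0.058 ]
top shaft_top {'location': [349.4, 201.3], 'confidence': 0.86} [ 0.5436 -0.1654  0.103 ]
top amp_board {'location': [286.1, 255.3], 'confidence': 0.57} [ 0.4079 -0.0002  0.    ]
top spare_motor {'location': [282.9, 150.5], 'confidence': 0.56} [0.7086 0.0035 0.    ]
top screw_bowl {'location': [334.9, 136.8], 'confidence': 0.63} [ 0.7481 -0.1482  0.    ]
side boss_top {'location': [365.7, 370.8], 'confidence': 0.96} [0.3166 0.3686 0.031 ]
side boss_top {'location': [276.3, 249.4], 'confidence': 0.89} [0.5506 0.138  0.031 ]
side boss_top {'location': [182.1, 214.8], 'confidence': 0.87} [0.8132 0.0928 0.031 ]
side collar {'location': [256.1, 317.8], 'confidence': 0.79} [0.5494 0.3059 0.004 ]
side hub_seat {'location': [304.2, 166.3], 'confidence': 0.77} [ 0.5469 -0.1497  0.058 ]
side shaft_top {'location': [307.4, 148.7], 'confidence': 0.85} [ 0.5454 -0.1729  0.103 ]
```

View pics/t0.png

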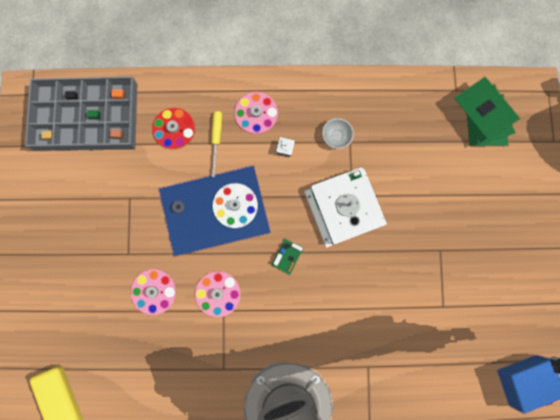

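View pics/s0.png

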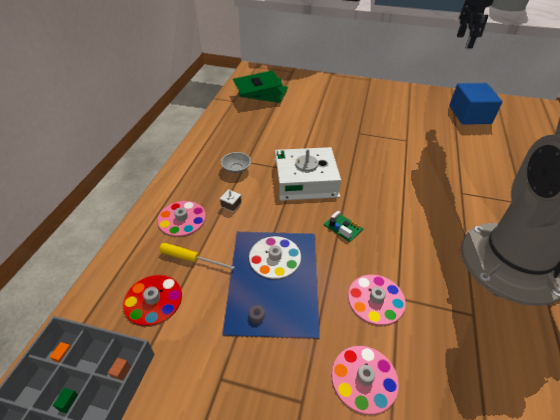

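```bash
python3 - <<'E'
from h import *
np.set_printoptions(precision=4,suppress=True)
p,r,s=pose(); c=cams.get_calibration('wrist'); o,d=ray('wrist',(280,210))
E=np.array(c['extrinsics'])
print(c['fx'],'cam in tool',r.inv().apply(o-p),'axes in tool',r.inv().apply(E[:3,:3]).T if 0 else r.as_matrix().T@E[:3,:3].T)
E
```

```text
292.0180298893103 cam in tool [ 0.0691  0.0004 -0.1426] axes in tool [[ 0.0013 -0.9622 -0.2725]
 [ 1.      0.0016 -0.0011]
 [ 0.0015 -0.2725  0.9622]]
```

jog_arm([
  {"x":0.2,"y":-0.16,"z":-0.1},
  {"x":0.4,"y":-0.32,"z":-0.2},
  {"x":0.6,"y":-0.47,"z":-0.2},
  {"x":0.8,"y":-0.63,"z":-0.2},
  {"x":1,"y":-0.79,"z":-0.2},
], hand=1)

```text
invalid input at $.plan[0]: expected keys x, y, z, wx, wy, wz
```

jog_arm([
  {"x":0.2,"y":-0.16,"z":-0.1,"wx":0,"wy":0,"wz":0},
  {"x":0.4,"y":-0.32,"z":-0.2,"wx":0,"wy":0,"wz":0},
  {"x":0.6,"y":-0.47,"z":-0.2,"wx":0,"wy":0,"wz":0},
  {"x":0.8,"y":-0.63,"z":-0.2,"wx":0,"wy":0,"wz":0},
  {"x":1,"y":-0.79,"z":-0.2,"wx":0,"wy":0,"wz":0},
], hand=1)

```text
t: 1.12
eef_pos: [0.2799, -0.4985, 0.2711]
tool_rot: [0.001, 0.994, 0.113, 0.0]
contact_force: [0.6, 0.0, -0.3]
gripper_width: 1.0
```

jog_arm([
  {"x":0.2,"y":-0.16,"z":0,"wx":0,"wy":0,"wz":0},
  {"x":0.4,"y":-0.32,"z":0,"wx":0,"wy":0,"wz":0},
  {"x":0.6,"y":-0.47,"z":0,"wx":0,"wy":0,"wz":0},
  {"x":0.8,"y":-0.63,"z":0,"wx":0,"wy":0,"wz":0},
  {"x":1,"y":-0.79,"z":0,"wx":0,"wy":0,"wz":0},
  {"x":1,"y":-0.79,"z":0,"wx":0,"wy":0,"wz":0},
])

```text
t: 1.62
eef_pos: [0.436, -0.3029, 0.2713]
tool_rot: [0.001, 0.994, 0.113, 0.001]
contact_force: [-0.1, 0.4, 0.2]
gripper_width: 1.002
```

jog_arm([
  {"x":0.2,"y":-0.25,"z":0.1,"wx":0,"wy":0,"wz":0},
  {"x":0.4,"y":-0.5,"z":0.2,"wx":0,"wy":0,"wz":0},
  {"x":0.46,"y":-0.57,"z":0.3,"wx":0,"wy":0,"wz":0},
  {"x":0.46,"y":-0.57,"z":0.3,"wx":0,"wy":0,"wz":0},
  {"x":0.46,"y":-0.57,"z":0.3,"wx":0,"wy":0,"wz":0},
])

```text
t: 2.03
eef_pos: [0.5013, -0.1633, 0.2086]
tool_rot: [-0.001, 0.993, 0.118, -0.0]
contact_force: [-0.5, 1.1, -0.4]
gripper_width: 0.997
```

```bash
python3 - <<'E'
from h import *
np.set_printoptions(precision=4,suppress=True)
p,r,s=pose(); print(s['t'],p); c=cams.get_calibration('wrist')
a=snap('wrist','w1')
for n,z in dict(hub_seat=.058,shaft_top=.103,module=0).items():
    for d in finder.place_of('wrist',n)[:2]: print(n,d, atz('wrist',d['location'],z,c))
print(proj('wrist',[[.545,-.168,.058]],c))
cv2.imwrite('pics/w1b.png',cv2.resize(a[:,:,::-1],(784,588),interpolation=2))
E
```

```text
2.0333 [ 0.5013 -0.1633  0.2086]
hub_seat {'location': [298.3, 157.9], 'confidence': 0.69} [ 0.5453 -0.1732  0.058 ]
shaft_top {'location': [11.0, 85.3], 'confidence': 0.48} [0.5523 0.0766 0.103 ]
module {'location': [291.8, 154.4], 'confidence': 0.95} [ 0.5428 -0.1697  0.    ]
[[293.1496 156.9353]]
```

View pics/w1b.png

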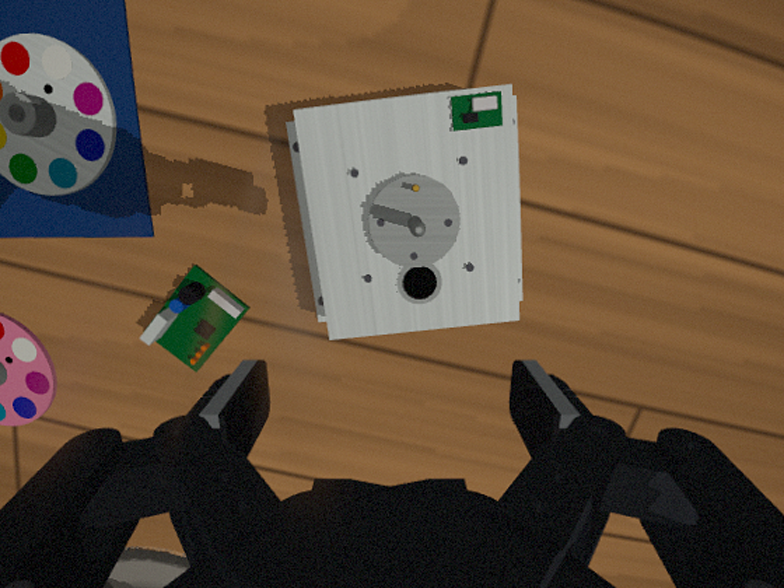

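```bash
python3 - <<'E'
from h import *
np.set_printoptions(precision=4,suppress=True)
c=cams.get_calibration('wrist')
f=lambda u,v,z: atz('wrist',(u/1.4,v/1.4),z,c)
h=f(411.5,220.5,.058); st=f(418,230,.103); pin=f(416,187.5,.067)
print('hub',h,'shafttop',st,'pin',pin, 'dir',[np.degrees(np.arctan2(*(pin-x)[[1,0]])) for x in (h,st)],np.linalg.norm((pin-h)[:2]),np.linalg.norm((pin-st)[:2]))
i=f(48,89,.009); b=f(22,113,.031);print('idx',i,'boss',b,np.degrees(np.arctan2(*(i-b)[[1,0]])),np.linalg.norm((i-b)[:2]))
for z in (.05,): print('plate',f(294,110,z),f(512,86,z),f(520,320,z),f(329,339,z))
E
```

```text
hub [ 0.5433 -0.1797  0.058 ] shafttop [ 0.5422 -0.1815  0.103 ] pin [ 0.5664 -0.1767  0.067 ] dir [np.float64(7.468911926828515), np.float64(11.286061310238876)] 0.02329571225240248 0.02466409037192653
idx [0.5777 0.1247 0.009 ] boss [0.5558 0.1269 0.031 ] -5.8117693357881555 0.02199284722370555
plate [ 0.5984 -0.0829  0.05  ] [ 0.6475 -0.2257  0.05  ] [ 0.4866 -0.2827  0.05  ] [ 0.437  -0.1386  0.05  ]
```

```bash
python3 - <<'E'
from h import *
np.set_printoptions(precision=4,suppress=True)
p,r,s=pose(); print(s['t'],p,np.degrees(np.arctan2(r.as_matrix()[1,0],r.as_matrix()[0,0])),s['q']); c=cams.get_calibration('wrist')
a=snap('wrist','w2'); p2=pose()[0];print(p2)
for n,z in dict(hub_seat=.058,shaft_top=.103,module=0,boss_top=.031,index_hole=.009).items():
    for d in finder.place_of('wrist',n)[:2]: print(n,d, atz('wrist',d['location'],z,c))
# gold pin
hsv=cv2.cvtColor(a,cv2.COLOR_RGB2HSV); m=cv2.inRange(hsv,(12,120,110),(28,255,255)); n,l,st,ce=cv2.connectedComponentsWithStats(m)
print([(ce[i],st[i,4]) for i in range(1,n) if abs(ce[i][0]-300)<50 and 90<ce[i][1]<170 and st[i,4]>2])
g=cv2.cvtColor(a,cv2.COLOR_RGB2GRAY)
print(cv2.HoughCircles(cv2.medianBlur(g,3),cv2.HOUGH_GRADIENT,1,30,param1=60,param2=15,minRadius=28,maxRadius=42))
cr=a[60:260,180:400]; cv2.imwrite('pics/w2b.png',cv2.resize(cr[:,:,::-1],None,fx=3,fy=3,interpolation=2))
E
```

```text
2.2333 [ 0.4999 -0.1725  0.2116] 12.934848750339667 [ 0.4569  0.2746 -0.2897  1.9112  0.0974  0.9665 -1.2229]
[ 0.4999 -0.173   0.2118]
hub_seat {'location': [286.9, 155.3], 'confidence': 0.87} [ 0.5439 -0.1724  0.058 ]
shaft_top {'location': [284.6, 163.3], 'confidence': 0.74} [ 0.5404 -0.1697  0.103 ]
module {'location': [287.8, 150.8], 'confidence': 0.78} [ 0.5447 -0.1752  0.    ]
boss_top {'location': [3.4, 83.3], 'confidence': 0.94} [0.5505 0.1409 0.031 ]
index_hole {'location': [4.8, 256.0], 'confidence': 0.95} [0.328  0.1636 0.009 ]
index_hole {'location': [30.3, 61.2], 'confidence': 0.65} [0.5793 0.1295 0.009 ]
[(array([285.5882, 130.1176]), np.int32(17))]
[[[283.5 152.5  34.4]
  [ 32.5  97.5  41.4]
  [144.5 240.5  31.5]
  [183.5 191.5  34.8]]]
```

View pics/w2b.png

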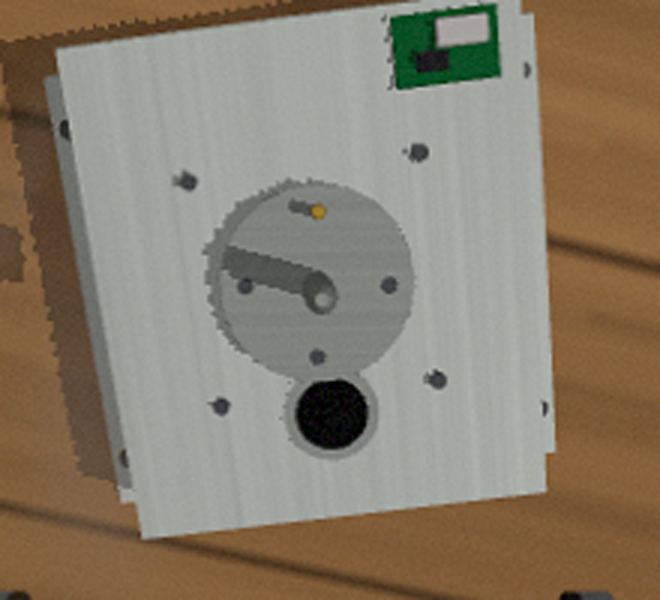

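```bash
python3 - <<'E'
from h import *
np.set_printoptions(precision=4,suppress=True)
p,r,s=pose(); print(s['t'],p)
c=cams.get_calibration('wrist')
f=lambda u,v,z: atz('wrist',(180+u/3,60+v/3),z,c)
h=f(317.5,285.5,.058); st=f(325,299,.103); pin=f(318,211,.067); sc=f(318,357,.058)
print('hub',h,'shafttop',st,'pin',pin,'dirs',[np.degrees(np.arctan2(*(pin-x)[[1,0]])) for x in (h,st)],np.degrees(np.arctan2(*(h-sc)[[1,0]])),np.linalg.norm((pin-h)[:2]))
print('plate', [f(*x,.05) for x in ((57,47),(520,3),(547,490),(142,538))])
# wheel from here
a=snap('top','t1'); 
for n,z in dict(boss_top=.031,index_hole=.009).items():
    for d in finder.place_of('top',n)[:4]: print(n,d, atz('top',d['location'],z))
# where TCP projects in wrist image
print(proj('wrist',[p],c))
w=np.array([.548,.137,.031]); print('to wheel view', totool(w+[-.06,-.015,.21-.031]-p))
E
```

```text
2.5333 [ 0.4999 -0.1722  0.2116]
hub [ 0.5438 -0.1709  0.058 ] shafttop [ 0.5441 -0.1717  0.103 ] pin [ 0.5673 -0.1652  0.067 ] dirs [np.float64(13.620106348931339), np.float64(15.66402052424346)] 13.809052222706422 0.024190438546469933
plate [array([ 0.5988, -0.0716,  0.05  ]), array([ 0.6451, -0.2136,  0.05  ]), array([ 0.4902, -0.2705,  0.05  ]), array([ 0.4385, -0.1292,  0.05  ])]
boss_top {'location': [257.6, 108.6], 'confidence': 0.66} [0.8247 0.075  0.031 ]
boss_top {'location': [233.9, 207.0], 'confidence': 0.62} [0.5417 0.1435 0.031 ]
boss_top {'location': [172.1, 126.7], 'confidence': 0.62} [0.7742 0.3187 0.031 ]
boss_top {'location': [219.7, 293.4], 'confidence': 0.59} [0.3057 0.1831 0.031 ]
index_hole {'location': [265.1, 107.9], 'confidence': 0.94} [0.834  0.0533 0.009 ]
index_hole {'location': [161.8, 291.3], 'confidence': 0.91} [0.3122 0.3449 0.009 ]
index_hole {'location': [181.7, 132.2], 'confidence': 0.66} [0.764  0.2945 0.009 ]
index_hole {'location': [238.7, 198.0], 'confidence': 0.59} [0.5702 0.131  0.009 ]
[[277.3067 262.1109]]
to wheel view [ 0.2723 -1.4468  0.0042]
```

jog_arm([
  {"x":0.05,"y":-0.2,"z":0,"wx":0,"wy":0,"wz":0},
  {"x":0.08,"y":-0.4,"z":0,"wx":0,"wy":0,"wz":0},
  {"x":0.11,"y":-0.6,"z":0,"wx":0,"wy":0,"wz":0},
  {"x":0.15,"y":-0.8,"z":0,"wx":0,"wy":0,"wz":0},
  {"x":0.19,"y":-1,"z":0,"wx":0,"wy":0,"wz":0},
])

```text
t: 3.1
eef_pos: [0.4917, 0.0334, 0.2111]
tool_rot: [0.001, 0.994, 0.113, 0.001]
contact_force: [1.1, -0.3, -0.8]
gripper_width: 1.001
```

```bash
python3 - <<'E'
from h import *
p,r,s=pose(); print(s['t'],p,totool(np.array([.488,.122,.21])-p))
E
```

```text
3.1 [0.49171129 0.03343212 0.21107157] [ 0.08109617 -0.43575856  0.00420092]
```

jog_arm([
  {"x":0.04,"y":-0.2,"z":0,"wx":0,"wy":0,"wz":0},
  {"x":0.08,"y":-0.44,"z":0,"wx":0,"wy":0,"wz":0},
  {"x":0.08,"y":-0.44,"z":0,"wx":0,"wy":0,"wz":0},
  {"x":0.08,"y":-0.44,"z":0,"wx":0,"wy":0,"wz":0},
  {"x":0.08,"y":-0.44,"z":0,"wx":0,"wy":0,"wz":0},
])

```text
t: 3.52
eef_pos: [0.4875, 0.1227, 0.2108]
tool_rot: [0.002, 0.994, 0.113, 0.001]
contact_force: [-0.1, -1.0, -0.6]
gripper_width: 1.005
```

```bash
python3 - <<'E'
from h import *
np.set_printoptions(precision=4,suppress=True)
cams.read_camera('side')
p,r,s=pose(); print(s['t'],p,s['joint_vel']); c=cams.get_calibration('wrist')
a=snap('wrist','w3'); print(pose()[0])
for n,z in dict(boss_top=.031,index_hole=.009,wheel=.004,collar=.004).items():
    for d in finder.place_of('wrist',n)[:3]: print(n,d, atz('wrist',d['location'],z,c))
cv2.imwrite('pics/w3b.png',cv2.resize(a[:,:,::-1],(784,588),interpolation=2))
E
```

```text
3.5667 [0.4877 0.1214 0.2106] [ 0.0195 -0.0029  0.0129  0.004  -0.0013 -0.0016 -0.002 ]
[0.4878 0.1209 0.2107]
boss_top {'location': [273.3, 130.0], 'confidence': 0.94} [0.5524 0.1405 0.031 ]
boss_top {'location': [197.3, 314.2], 'confidence': 0.93} [0.3082 0.1857 0.031 ]
boss_top {'location': [54.8, 280.1], 'confidence': 0.64} [0.3138 0.371  0.031 ]
index_hole {'location': [213.4, 293.6], 'confidence': 0.97} [0.3284 0.1725 0.009 ]
index_hole {'location': [282.9, 107.9], 'confidence': 0.94} [0.5781 0.1356 0.009 ]
index_hole {'location': [87.6, 277.6], 'confidence': 0.66} [0.3124 0.3418 0.009 ]
wheel {'location': [199.1, 307.3], 'confidence': 0.71} [0.2992 0.1889 0.004 ]
wheel {'location': [72.2, 267.4], 'confidence': 0.69} [0.3193 0.3664 0.004 ]
wheel {'location': [274.0, 130.4], 'confidence': 0.6} [0.5519 0.1399 0.004 ]
collar {'location': [137.8, 103.0], 'confidence': 0.7} [0.5476 0.2986 0.004 ]
```

View pics/w3b.png

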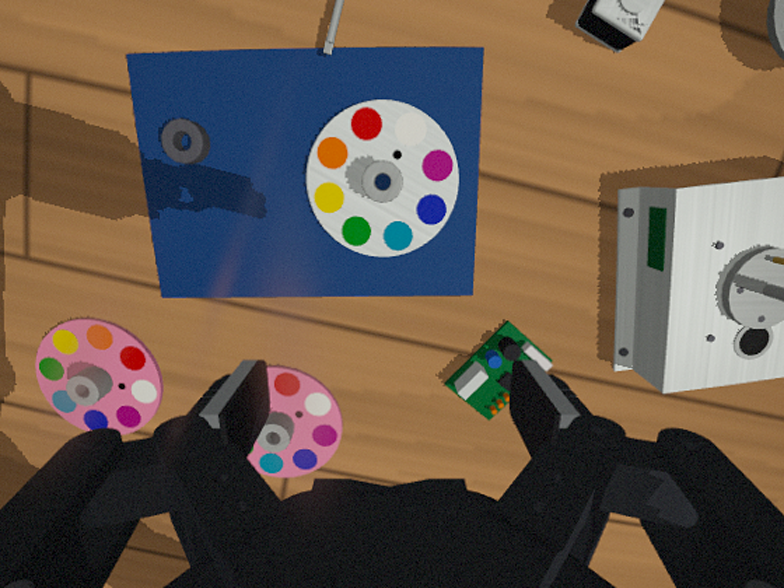

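```bash
python3 - <<'E'
from h import *
np.set_printoptions(precision=4,suppress=True)
p,r,s=pose(); print(s['t'],p); c=cams.get_calibration('wrist')
f=lambda u,v,z: atz('wrist',(u/1.4,v/1.4),z,c)
b=f(383,181.5,.031); d=f(382.5,178,.009); i=f(397,154.5,.009); co=f(184.5,141,.020)
print('boss',b,'disc',d,'idx',i,np.degrees(np.arctan2(*(i-b)[[1,0]])),np.linalg.norm((i-b)[:2]),'collar',co)
t=np.array([b[0],b[1],.10]); print(totool(t-p))
E
```

```text
3.8167 [0.4878 0.1214 0.2108]
boss [0.553  0.1402 0.031 ] disc [0.5555 0.1415 0.009 ] idx [0.5759 0.1341 0.009 ] -14.903047906345714 0.0236933049205373 collar [0.5493 0.298  0.02  ]
[ 0.3377 -0.0217  0.5545]
```

jog_arm([
  {"x":0.17,"y":-0.01,"z":0.1,"wx":0,"wy":0,"wz":0},
  {"x":0.338,"y":-0.022,"z":0.3,"wx":0,"wy":0,"wz":0},
  {"x":0.338,"y":-0.022,"z":0.5,"wx":0,"wy":0,"wz":0},
  {"x":0.338,"y":-0.022,"z":0.7,"wx":0,"wy":0,"wz":0},
  {"x":0.338,"y":-0.022,"z":0.78,"wx":0,"wy":0,"wz":0},
  {"x":0.338,"y":-0.022,"z":0.78,"wx":0,"wy":0,"wz":0},
  {"x":0.338,"y":-0.022,"z":0.78,"wx":0,"wy":0,"wz":0},
])

```text
t: 4.4
eef_pos: [0.5526, 0.1395, 0.0542]
tool_rot: [0.002, 0.994, 0.111, -0.0]
contact_force: [0.3, -0.6, 0.4]
gripper_width: 1.0
```

```bash
python3 - <<'E'
from h import *
np.set_printoptions(precision=4,suppress=True)
cams.read_camera('side')
p,r,s=pose(); print(s['t'],p,r.as_matrix(),bot.grasp_offset); c=cams.get_calibration('wrist')
a=snap('wrist','w4')
for n,z in dict(boss_top=.031,index_hole=.009).items():
    for d in finder.place_of('wrist',n)[:2]: print(n,d, atz('wrist',d['location'],z,c))
print(totool(np.array([.553,.1402,.012])-p),proj('wrist',[[.553,.1402,.031]],c))
cv2.imwrite('pics/w4b.png',a[:,:,::-1])
E
```

```text
4.45 [0.5539 0.1401 0.0559] [[ 0.9753  0.2211  0.0034]
 [ 0.2211 -0.9753 -0.0026]
 [ 0.0027  0.0033 -1.    ]] 0.0187
boss_top {'location': [275.0, 246.5], 'confidence': 0.73} [0.5522 0.1412 0.031 ]
index_hole {'location': [290.8, 198.8], 'confidence': 0.91} [0.5789 0.1365 0.009 ]
[-0.0054 -0.0022  0.2194] [[276.8049 245.6105]]
```

View pics/w4b.png

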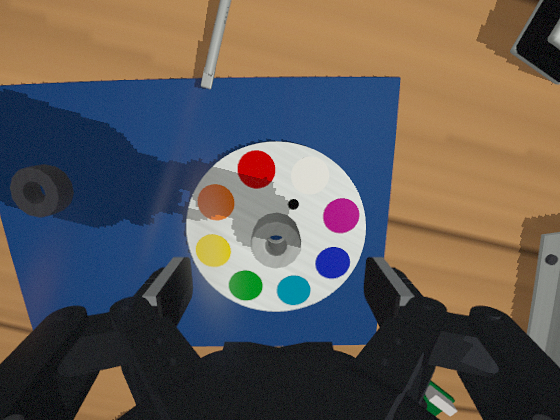

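jog_arm([
  {"x":-0.006,"y":-0.003,"z":0.1,"wx":0,"wy":0,"wz":0},
  {"x":-0.006,"y":-0.003,"z":0.18,"wx":0,"wy":0,"wz":0},
  {"x":-0.006,"y":-0.003,"z":0.215,"wx":0,"wy":0,"wz":0},
  {"x":-0.006,"y":-0.003,"z":0.215,"wx":0,"wy":0,"wz":0},
  {"x":-0.006,"y":-0.003,"z":0.215,"wx":0,"wy":0,"wz":0},
])

```text
t: 5.02
eef_pos: [0.5542, 0.1409, 0.0151]
tool_rot: [0.001, 0.994, 0.111, 0.004]
contact_force: [0.8, -0.3, 0.4]
gripper_width: 1.003
```

jog_arm([
  {"x":0,"y":0,"z":0,"wx":0,"wy":0,"wz":0},
  {"x":0,"y":0,"z":0,"wx":0,"wy":0,"wz":0},
  {"x":0,"y":0,"z":0,"wx":0,"wy":0,"wz":0},
  {"x":0,"y":0,"z":0,"wx":0,"wy":0,"wz":0},
  {"x":0,"y":0,"z":0,"wx":0,"wy":0,"wz":0},
  {"x":0,"y":0,"z":0,"wx":0,"wy":0,"wz":0},
  {"x":0,"y":0,"z":0,"wx":0,"wy":0,"wz":0},
  {"x":0,"y":0,"z":0,"wx":0,"wy":0,"wz":0},
], hand=-1, grip_force=30)

```text
t: 5.68
eef_pos: [0.5545, 0.1411, 0.0158]
tool_rot: [0.001, 0.994, 0.111, 0.004]
contact_force: [-1.8, -0.3, 4.7]
gripper_width: 0.362
```

```bash
python3 - <<'E'
from h import *
np.set_printoptions(precision=4,suppress=True)
p,r,s=pose(); print(s['t'],p,s['contact_force'],s['torque'],s['gripper_width'],bot.grasp_offset); c=cams.get_calibration('wrist')
a=snap('wrist','w5')
for n,z in dict(index_hole=.009).items():
    for d in finder.place_of('wrist',n)[:2]: print(n,d, atz('wrist',d['location'],z,c))
E
```

```text
5.6833 [0.5545 0.1411 0.0158] [-1.7763 -0.2931  4.7418] [-0.0421  0.2763  0.0976] 0.3624031312804073 0.0187
index_hole {'location': [301.1, 215.2], 'confidence': 0.92} [0.5809 0.134  0.009 ]
```

jog_arm([
  {"x":0,"y":0,"z":-0.02,"wx":0,"wy":0,"wz":0},
  {"x":0,"y":0,"z":-0.06,"wx":0,"wy":0,"wz":0},
  {"x":0,"y":0,"z":-0.2,"wx":0,"wy":0,"wz":0},
  {"x":0,"y":0,"z":-0.4,"wx":0,"wy":0,"wz":0},
  {"x":0,"y":0,"z":-0.6,"wx":0,"wy":0,"wz":0},
  {"x":0,"y":0,"z":-0.8,"wx":0,"wy":0,"wz":0},
  {"x":0,"y":0,"z":-0.8,"wx":0,"wy":0,"wz":0},
  {"x":0,"y":0,"z":-0.8,"wx":0,"wy":0,"wz":0},
])

```text
t: 6.45
eef_pos: [0.5548, 0.1419, 0.1789]
tool_rot: [0.001, 0.994, 0.111, 0.007]
contact_force: [-0.5, -0.3, -2.2]
gripper_width: 0.361
```

```bash
python3 - <<'E'
from h import *
np.set_printoptions(precision=4,suppress=True)
cams.read_camera('side')
p,r,s=pose(); print(s['t'],p,r.as_matrix(),s['contact_force'],s['torque'],s['gripper_width']); c=cams.get_calibration('wrist')
a=snap('wrist','w6')
zt=p[2]-.0118
for n,z in dict(index_hole=zt+.005,boss_top=zt+.027).items():
    for d in finder.place_of('wrist',n)[:2]: print(n,d, atz('wrist',d['location'],z,c))
cv2.imwrite('pics/w6b.png',a[120:340,160:420,::-1].repeat(2,0).repeat(2,1))
E
```

```text
6.5 [0.5533 0.1411 0.1766] [[ 0.9752  0.2211  0.0093]
 [ 0.2211 -0.9753 -0.0017]
 [ 0.0087  0.0038 -1.    ]] [ 0.5823 -1.394  -2.3459] [-0.0549  0.0472 -0.0547] 0.3622668103817707
index_hole {'location': [297.7, 217.3], 'confidence': 0.88} [0.5781 0.1356 0.1698]
index_hole {'location': [86.5, 334.7], 'confidence': 0.67} [0.4749 0.2451 0.1698]
boss_top {'location': [274.1, 279.5], 'confidence': 0.84} [0.5509 0.1422 0.1918]
boss_top {'location': [51.6, 342.0], 'confidence': 0.71} [0.4861 0.2512 0.1918]
```

View pics/w6b.png

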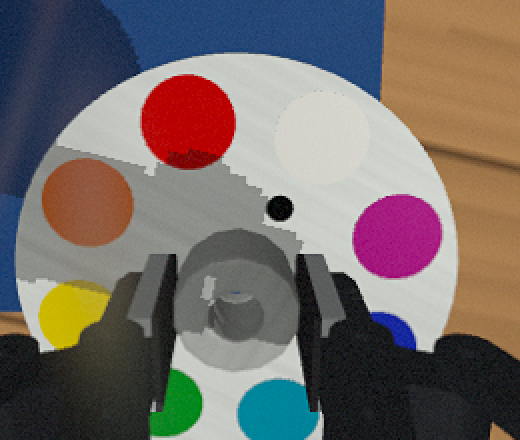

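```bash
python3 - <<'E'
from h import *
np.set_printoptions(precision=4,suppress=True)
p,r,s=pose(); c=cams.get_calibration('wrist'); print(s['t'],p,s['contact_force'])
zt=p[2]-.0118
f=lambda u,v,z: atz('wrist',(160+u/2,120+v/2),z,c)
b=f(237,307,zt+.027); i=f(279.5,208,zt+.005); L=f(15.5,260,zt+.005);Rr=f(458,260,zt+.005); T=f(236,52,zt+.005)
print('boss',b,'idx',i,'dyaw',np.degrees(np.arctan2(*(i-b)[[1,0]])),np.linalg.norm((i-b)[:2]))
e=r.as_matrix()
print('tool frame boss',e.T@(b-p),'idx',e.T@(i-p),'top edge',e.T@(T-p),'L',e.T@(L-p),'R',e.T@(Rr-p))
m=lambda P:proj('wrist',P,c)
C=np.array([p[0],p[1],zt+.005]); a=np.linspace(0,2*np.pi,400)
def pts(ox,oy): return m(C+e[:,0]*ox+e[:,1]*oy+.062*np.c_[np.cos(a),np.sin(a),0*a])
for ox in (-.004,-.002,0,.002):
    q=(pts(ox,0)-[160,120])*2; print(ox,q[:,0].min(),q[:,0].max(),q[:,1].min())
E
```

```text
6.65 [0.5519 0.1407 0.1741] [-0.1461  0.2027 -2.5495]
boss [0.5533 0.1404 0.1893] idx [0.5733 0.1332 0.1673] dyaw -19.89550737378739 0.02134881728687134
tool frame boss [ 0.0013  0.0006 -0.0152] idx [0.0192 0.0121 0.0069] top edge [0.0604 0.0003 0.007 ] L [ 0.0039 -0.061   0.0066] R [0.0039 0.0623 0.007 ]
-0.004 13.69042134821882 455.13244511149026 61.750000675877914
-0.002 12.928395012785018 455.9046318247182 53.68235456540617
0 12.163757295699156 456.67953200373245 45.56115425791501
0.002 11.396535195729939 457.4571199511813 37.38630872833994
```

jog_arm([
  {"x":-0.03,"y":0.12,"z":0,"wx":0,"wy":0,"wz":-0.035},
  {"x":-0.08,"y":0.3,"z":0,"wx":0,"wy":0,"wz":-0.07},
  {"x":-0.13,"y":0.5,"z":0,"wx":0,"wy":0,"wz":-0.105},
  {"x":-0.18,"y":0.7,"z":0,"wx":0,"wy":0,"wz":-0.14},
  {"x":-0.22,"y":0.86,"z":0,"wx":0,"wy":0,"wz":-0.172},
  {"x":-0.25,"y":1,"z":0,"wx":0,"wy":0,"wz":-0.172},
  {"x":-0.25,"y":1,"z":0,"wx":0,"wy":0,"wz":-0.172},
  {"x":-0.25,"y":1,"z":0,"wx":0,"wy":0,"wz":-0.172},
])

```text
t: 7.32
eef_pos: [0.5463, -0.0678, 0.1729]
tool_rot: [0.001, 0.929, 0.37, 0.0]
contact_force: [0.1, 0.5, -1.9]
gripper_width: 0.363
```

```bash
cat > st.py <<'E'
from h import *
import sys
np.set_printoptions(precision=4,suppress=True)
p,r,s=pose(); e=r.as_matrix(); print(s['t'],p,'yaw',np.degrees(np.arctan2(e[1,0],e[0,0])),'z',e[:,2],'F',np.array(s['contact_force']),'M',np.array(s['torque']),s['gripper_width'])
t=list(map(float,sys.argv[1:])); 
if t: print('tool units',totool(np.array(t)-p))
E
python3 st.py .5444 -.170 .174
```

```text
7.3167 [ 0.5463 -0.0678  0.1729] yaw 43.47411937145079 z [ 0.0014 -0.0026 -1.    ] F [ 0.1336  0.4582 -1.8858] M [ 0.0543  0.0059 -0.0086] 0.3628222941114809
tool units [-0.3586  0.3644 -0.0043]
```

jog_arm([
  {"x":-0.15,"y":0.15,"z":0,"wx":0,"wy":0,"wz":0},
  {"x":-0.28,"y":0.28,"z":0,"wx":0,"wy":0,"wz":0},
  {"x":-0.358,"y":0.364,"z":0,"wx":0,"wy":0,"wz":-0.002},
  {"x":-0.358,"y":0.364,"z":0,"wx":0,"wy":0,"wz":-0.002},
  {"x":-0.358,"y":0.364,"z":0,"wx":0,"wy":0,"wz":-0.002},
  {"x":-0.358,"y":0.364,"z":0,"wx":0,"wy":0,"wz":-0.002},
])

```text
t: 7.82
eef_pos: [0.5444, -0.1674, 0.1724]
tool_rot: [0.0, 0.927, 0.374, -0.0]
contact_force: [-0.4, 0.1, -2.9]
gripper_width: 0.362
```

```bash
python3 - <<'E'
from h import *
b=snap('side','s2'); cv2.imwrite('pics/s2b.png',cv2.resize(b[60:230,220:400,::-1],None,fx=3,fy=3,interpolation=2))
c=cams.get_calibration('wrist'); a=snap('wrist','w7')
cv2.imwrite('pics/w7b.png',a[60:420,:,::-1])
E
python3 st.py .5444 -.170 .174
```

```text
7.9167 [ 0.5446 -0.1672  0.1728] yaw 44.037955562190525 z [ 0.0009 -0.0014 -1.    ] F [-0.2155 -0.815  -2.3627] M [ 0.0135 -0.0248  0.0654] 0.36471096105853384
tool units [-0.0106  0.0092 -0.0058]
```

View pics/s2b.png

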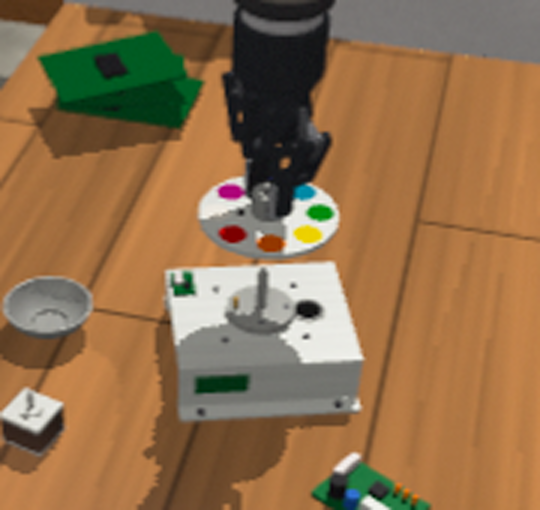

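jog_arm([
  {"x":-0.012,"y":0.01,"z":0.06,"wx":0,"wy":0,"wz":0},
  {"x":-0.012,"y":0.01,"z":0.13,"wx":0,"wy":0,"wz":0},
  {"x":-0.012,"y":0.01,"z":0.2,"wx":0,"wy":0,"wz":0},
  {"x":-0.012,"y":0.01,"z":0.25,"wx":0,"wy":0,"wz":0},
  {"x":-0.012,"y":0.01,"z":0.25,"wx":0,"wy":0,"wz":0},
  {"x":-0.012,"y":0.01,"z":0.25,"wx":0,"wy":0,"wz":0},
  {"x":-0.012,"y":0.01,"z":0.25,"wx":0,"wy":0,"wz":0},
])

```text
t: 8.5
eef_pos: [0.5448, -0.17, 0.1232]
tool_rot: [0.001, 0.927, 0.375, 0.0]
contact_force: [1.0, 0.5, -2.2]
gripper_width: 0.365
```

```bash
python3 - <<'E'
from h import *
np.set_printoptions(precision=4,suppress=True)
b=snap('side','s3'); c=cams.get_calibration('side')
p=pose()[0]
for n in ('index_hole','boss_top','shaft_top','hub_seat'):
    for d in finder.place_of('side',n)[:4]: print(n,d)
# expected
H=np.array([.5439,-.1712]); print('exp shafttop',proj('side',[[*H,.103]]),'seat',proj('side',[[*H,.058]]),'boss',proj('side',[[*H,p[2]-.0118+.027]]),'disc',proj('side',[[*H,p[2]-.0118]]))
cv2.imwrite('pics/s3b.png',cv2.resize(b[90:210,240:380,::-1],None,fx=5,fy=5,interpolation=2))
E
python3 st.py .5444 -.170 .118
```

```text
index_hole {'location': [300.5, 146.4], 'confidence': 0.77}
index_hole {'location': [371.4, 292.1], 'confidence': 0.77}
index_hole {'location': [366.6, 366.7], 'confidence': 0.74}
index_hole {'location': [161.4, 295.0], 'confidence': 0.7}
boss_top {'location': [307.0, 139.3], 'confidence': 0.77}
boss_top {'location': [181.7, 212.2], 'confidence': 0.76}
boss_top {'location': [376.2, 288.3], 'confidence': 0.7}
boss_top {'location': [365.2, 369.3], 'confidence': 0.67}
shaft_top {'location': [305.5, 149.2], 'confidence': 0.69}
hub_seat {'location': [305.3, 162.4], 'confidence': 0.74}
exp shafttop [[307.7854 149.145 ]] seat [[306.8058 161.8538]] boss [[308.6075 138.4951]] disc [[307.9824 146.5917]]
8.75 [ 0.5447 -0.1704  0.1234] yaw 44.03693494629683 z [ 0.002  -0.0017 -1.    ] F [-0.1744 -0.2124 -2.0861] M [-0.0168 -0.0417 -0.0084] 0.3628269506398352
tool units [ 0.0003 -0.0028  0.0271]
```

View pics/s3b.png

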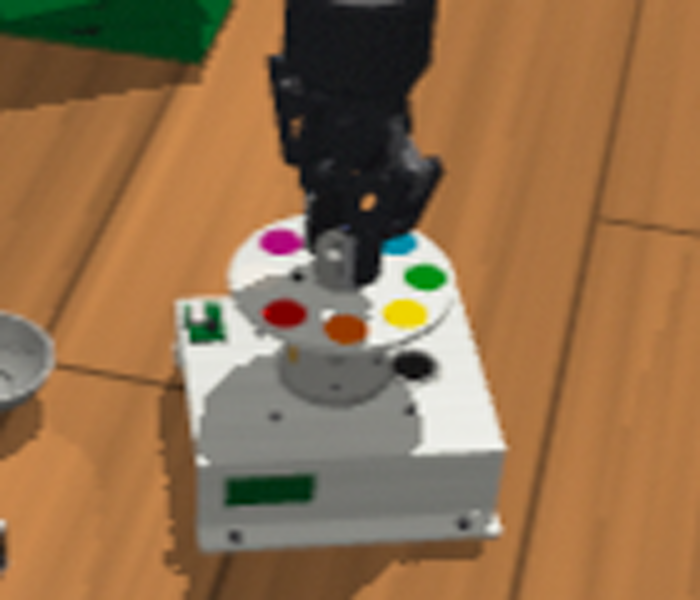

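jog_arm([
  {"x":0,"y":-0.003,"z":0.02,"wx":0,"wy":0,"wz":0},
  {"x":0,"y":-0.003,"z":0.04,"wx":0,"wy":0,"wz":0},
  {"x":0,"y":-0.003,"z":0.06,"wx":0,"wy":0,"wz":0},
  {"x":0,"y":-0.003,"z":0.08,"wx":0,"wy":0,"wz":0},
  {"x":0,"y":-0.003,"z":0.08,"wx":0,"wy":0,"wz":0},
  {"x":0,"y":-0.003,"z":0.08,"wx":0,"wy":0,"wz":0},
])

```text
t: 9.25
eef_pos: [0.544, -0.17, 0.1069]
tool_rot: [0.001, 0.927, 0.375, 0.0]
contact_force: [0.1, -0.4, -1.5]
gripper_width: 0.362
```

```bash
python3 st.py .5444 -.170 .086
```

```text
9.25 [ 0.544  -0.17    0.1069] yaw 44.040183540379005 z [ 0.001  -0.0014 -1.    ] F [ 0.061  -0.4    -1.4908] M [ 0.0275 -0.053  -0.024 ] 0.36192993981091665
tool units [0.0014 0.0013 0.1046]
```

jog_arm([
  {"x":0,"y":0,"z":0.02,"wx":0,"wy":0,"wz":0},
  {"x":0,"y":0,"z":0.04,"wx":0,"wy":0,"wz":0},
  {"x":0,"y":0,"z":0.06,"wx":0,"wy":0,"wz":0},
  {"x":0,"y":0,"z":0.08,"wx":0,"wy":0,"wz":0},
  {"x":0,"y":0,"z":0.1,"wx":0,"wy":0,"wz":0},
  {"x":0,"y":0,"z":0.1,"wx":0,"wy":0,"wz":0},
  {"x":0,"y":0,"z":0.1,"wx":0,"wy":0,"wz":0},
])

```text
t: 9.83
eef_pos: [0.544, -0.1699, 0.0866]
tool_rot: [0.001, 0.927, 0.375, 0.0]
contact_force: [0.2, 0.1, -2.0]
gripper_width: 0.364
```

```bash
python3 st.py .5444 -.170 .0698
```

```text
9.8333 [ 0.544  -0.1699  0.0866] yaw 44.04354310057364 z [ 0.0006 -0.0012 -1.    ] F [ 0.2181  0.1378 -1.9681] M [0.0109 0.0298 0.0325] 0.3643804795759164
tool units [0.0013 0.0018 0.0842]
```

jog_arm([
  {"x":0,"y":0,"z":0.008,"wx":0,"wy":0,"wz":0},
  {"x":0,"y":0,"z":0.016,"wx":0,"wy":0,"wz":0},
  {"x":0,"y":0,"z":0.024,"wx":0,"wy":0,"wz":0},
  {"x":0,"y":0,"z":0.03,"wx":0,"wy":0,"wz":0},
  {"x":0,"y":0,"z":0.035,"wx":0,"wy":0,"wz":0},
  {"x":0,"y":0,"z":0.038,"wx":0,"wy":0,"wz":0},
  {"x":0,"y":0,"z":0.038,"wx":0,"wy":0,"wz":0},
])

```text
t: 10.42
eef_pos: [0.5439, -0.1699, 0.0789]
tool_rot: [0.001, 0.927, 0.375, -0.0]
contact_force: [0.0, -0.6, -2.4]
gripper_width: 0.366
```

```bash
python3 st.py .5444 -.170 .0698
```

```text
10.4167 [ 0.5439 -0.1699  0.0789] yaw 44.04210203485197 z [ 0.0004 -0.0011 -1.    ] F [ 0.0347 -0.6357 -2.445 ] M [ 0.0156 -0.0277 -0.0023] 0.36573808694737786
tool units [0.0017 0.0022 0.0454]
```

No contact yet; go on slowly.

jog_arm([
  {"x":0,"y":0,"z":0.004,"wx":0,"wy":0,"wz":0},
  {"x":0,"y":0,"z":0.008,"wx":0,"wy":0,"wz":0},
  {"x":0,"y":0,"z":0.012,"wx":0,"wy":0,"wz":0},
  {"x":0,"y":0,"z":0.015,"wx":0,"wy":0,"wz":0},
  {"x":0,"y":0,"z":0.015,"wx":0,"wy":0,"wz":0},
])

```text
t: 10.83
eef_pos: [0.5439, -0.1699, 0.0758]
tool_rot: [0.001, 0.927, 0.375, -0.0]
contact_force: [0.4, 0.5, -2.3]
gripper_width: 0.364
```

```bash
python3 st.py .5444 -.170 .0698
```

```text
10.8333 [ 0.5439 -0.1699  0.0758] yaw 44.04472862045684 z [ 0.0004 -0.0011 -1.    ] F [ 0.3595  0.4593 -2.3263] M [ 0.0029 -0.0812  0.0358] 0.36392156866685665
tool units [0.0017 0.002  0.0299]
```

jog_arm([
  {"x":0,"y":0,"z":0.004,"wx":0,"wy":0,"wz":0},
  {"x":0,"y":0,"z":0.008,"wx":0,"wy":0,"wz":0},
  {"x":0,"y":0,"z":0.012,"wx":0,"wy":0,"wz":0},
  {"x":0,"y":0,"z":0.016,"wx":0,"wy":0,"wz":0},
  {"x":0,"y":0,"z":0.02,"wx":0,"wy":0,"wz":0},
  {"x":0,"y":0,"z":0.022,"wx":0,"wy":0,"wz":0},
  {"x":0,"y":0,"z":0.022,"wx":0,"wy":0,"wz":0},
])

```text
t: 11.42
eef_pos: [0.5438, -0.1699, 0.0712]
tool_rot: [0.001, 0.927, 0.375, -0.0]
contact_force: [-0.0, -0.6, -2.2]
gripper_width: 0.361
```

```bash
python3 st.py .5444 -.170 .0698
```

```text
11.4167 [ 0.5438 -0.1699  0.0712] yaw 44.04286101357292 z [ 0.0003 -0.0011 -1.    ] F [-0.0069 -0.5769 -2.1883] M [-0.0814 -0.0809 -0.0075] 0.3606481131830642
tool units [0.0018 0.0021 0.0072]
```

jog_arm([
  {"x":0,"y":0,"z":0.002,"wx":0,"wy":0,"wz":0},
  {"x":0,"y":0,"z":0.004,"wx":0,"wy":0,"wz":0},
  {"x":0,"y":0,"z":0.006,"wx":0,"wy":0,"wz":0},
  {"x":0,"y":0,"z":0.008,"wx":0,"wy":0,"wz":0},
  {"x":0,"y":0,"z":0.008,"wx":0,"wy":0,"wz":0},
])

```text
t: 11.83
eef_pos: [0.5438, -0.17, 0.0698]
tool_rot: [0.001, 0.927, 0.375, -0.0]
contact_force: [-1.4, -0.2, 0.2]
gripper_width: 0.363
```

```bash
python3 st.py
```

```text
11.8333 [ 0.5438 -0.17    0.0698] yaw 44.03885152350805 z [ 0.0002 -0.0013 -1.    ] F [-1.3685 -0.2264  0.2451] M [0.008  0.2136 0.0427] 0.3633443133955411
```

jog_arm([
  {"x":0,"y":0,"z":0,"wx":0,"wy":0,"wz":0},
  {"x":0,"y":0,"z":0,"wx":0,"wy":0,"wz":0},
  {"x":0,"y":0,"z":0,"wx":0,"wy":0,"wz":0},
  {"x":0,"y":0,"z":0,"wx":0,"wy":0,"wz":0},
  {"x":0,"y":0,"z":0,"wx":0,"wy":0,"wz":0},
  {"x":0,"y":0,"z":0,"wx":0,"wy":0,"wz":0},
  {"x":0,"y":0,"z":0,"wx":0,"wy":0,"wz":0},
], hand=1)

```text
t: 12.42
eef_pos: [0.5438, -0.17, 0.0699]
tool_rot: [0.001, 0.927, 0.375, -0.0]
contact_force: [-1.1, -0.5, 0.4]
gripper_width: 0.999
```

jog_arm([
  {"x":0,"y":0,"z":-0.1,"wx":0,"wy":0,"wz":0},
  {"x":0,"y":0,"z":-0.25,"wx":0,"wy":0,"wz":0},
  {"x":0,"y":0,"z":-0.45,"wx":0,"wy":0,"wz":0},
  {"x":-0.1,"y":0,"z":-0.6,"wx":0,"wy":0,"wz":0.04},
  {"x":-0.2,"y":0,"z":-0.6,"wx":0,"wy":0,"wz":0.08},
  {"x":-0.2,"y":0,"z":-0.6,"wx":0,"wy":0,"wz":0.11},
  {"x":-0.2,"y":0,"z":-0.6,"wx":0,"wy":0,"wz":0.14},
  {"x":-0.2,"y":0,"z":-0.6,"wx":0,"wy":0,"wz":0.172},
  {"x":-0.2,"y":0,"z":-0.6,"wx":0,"wy":0,"wz":0.172},
  {"x":-0.2,"y":0,"z":-0.6,"wx":0,"wy":0,"wz":0.172},
  {"x":-0.2,"y":0,"z":-0.6,"wx":0,"wy":0,"wz":0.172},
])

```text
t: 13.33
eef_pos: [0.5151, -0.1975, 0.1898]
tool_rot: [0.001, 0.993, 0.115, -0.0]
contact_force: [0.6, 0.8, 0.3]
gripper_width: 1.002
```

```bash
python3 - <<'E'
from h import *
np.set_printoptions(precision=4,suppress=True)
cams.read_camera('side')
c=cams.get_calibration('wrist'); a=snap('wrist','w8')
for n,z in dict(index_hole=.063,boss_top=.085,shaft_top=.103).items():
    for d in finder.place_of('wrist',n)[:2]: print(n,d, atz('wrist',d['location'],z,c))
b=snap('side','s4')[100:200,255:355]
x=cv2.resize(a,(600,450))[:400]; y=cv2.resize(b,(200,200),interpolation=2)
im=np.zeros((450,800,3),np.uint8); im[:400,:600]=x; im[:200,600:]=y
cv2.imwrite('pics/c8.png',im[:,:,::-1])
E
python3 st.py .53 .10 .2
```

```text
index_hole {'location': [257.6, 139.9], 'confidence': 0.63} [ 0.5681 -0.1665  0.063 ]
boss_top {'location': [255.8, 173.1], 'confidence': 0.8} [ 0.542  -0.1722  0.085 ]
boss_top {'location': [260.2, 159.3], 'confidence': 0.53} [ 0.5542 -0.1733  0.085 ]
shaft_top {'location': [252.0, 176.9], 'confidence': 0.62} [ 0.5413 -0.1706  0.103 ]
13.6333 [ 0.5151 -0.1977  0.1898] yaw 13.107672577726987 z [ 0.0002 -0.0011 -1.    ] F [-0.0135 -0.2565  0.4834] M [ 0.0313 -0.006   0.0146] 0.9977710421326331
tool units [ 0.4103 -1.4325 -0.0526]
```

View pics/c8.png

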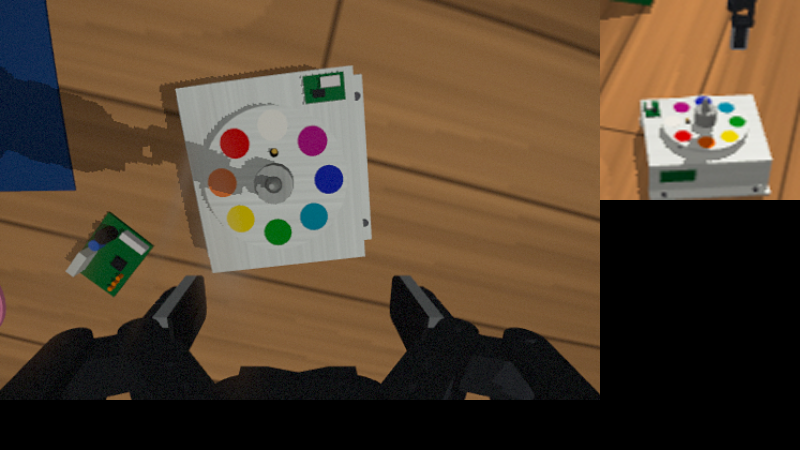

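jog_arm([
  {"x":0.03,"y":-0.2,"z":-0.05,"wx":0,"wy":0,"wz":0},
  {"x":0.07,"y":-0.4,"z":-0.05,"wx":0,"wy":0,"wz":0},
  {"x":0.1,"y":-0.6,"z":-0.05,"wx":0,"wy":0,"wz":0},
  {"x":0.14,"y":-0.8,"z":-0.05,"wx":0,"wy":0,"wz":0},
  {"x":0.18,"y":-1,"z":-0.05,"wx":0,"wy":0,"wz":0},
])

```text
t: 14.05
eef_pos: [0.5044, 0.0069, 0.1998]
tool_rot: [0.001, 0.993, 0.114, 0.0]
contact_force: [-0.1, 0.7, -0.6]
gripper_width: 0.999
```

jog_arm([
  {"x":0.03,"y":-0.2,"z":0,"wx":0,"wy":0,"wz":0},
  {"x":0.07,"y":-0.4,"z":0,"wx":0,"wy":0,"wz":0},
  {"x":0.1,"y":-0.6,"z":0,"wx":0,"wy":0,"wz":0},
  {"x":0.14,"y":-0.8,"z":0,"wx":0,"wy":0,"wz":0},
  {"x":0.17,"y":-1,"z":0,"wx":0,"wy":0,"wz":0},
])

```text
t: 14.47
eef_pos: [0.492, 0.2113, 0.1998]
tool_rot: [0.001, 0.993, 0.114, 0.001]
contact_force: [1.0, 0.4, 0.1]
gripper_width: 1.001
```

```bash
python3 st.py .5 .29 .15
```

```text
14.4667 [0.492  0.2113 0.1998] yaw 13.108362271616729 z [ 0.0013 -0.0012 -1.    ] F [1.0411 0.3824 0.1487] M [ 0.0117 -0.0364 -0.0225] 1.0008537036313252
tool units [ 0.128  -0.3745  0.2484]
```

jog_arm([
  {"x":0.06,"y":-0.2,"z":0.1,"wx":0,"wy":0,"wz":0},
  {"x":0.128,"y":-0.375,"z":0.25,"wx":0,"wy":0,"wz":0},
  {"x":0.128,"y":-0.375,"z":0.25,"wx":0,"wy":0,"wz":0},
  {"x":0.128,"y":-0.375,"z":0.25,"wx":0,"wy":0,"wz":0},
  {"x":0.128,"y":-0.375,"z":0.25,"wx":0,"wy":0,"wz":0},
])

```text
t: 14.88
eef_pos: [0.4996, 0.2897, 0.1491]
tool_rot: [0.001, 0.993, 0.115, -0.0]
contact_force: [0.0, -0.5, 0.1]
gripper_width: 0.998
```

```bash
python3 - <<'E'
from h import *
np.set_printoptions(precision=4,suppress=True)
cams.read_camera('side'); cams.read_camera('side')
c=cams.get_calibration('wrist'); p=pose()[0]; a=snap('wrist','w9'); print(p,pose()[0])
for n,z in dict(collar=.004).items():
    for d in finder.place_of('wrist',n)[:2]: print(n,d, atz('wrist',d['location'],z,c))
    for d in finder.find_in('wrist',n)[:2]: print(n,d)
hsv=cv2.cvtColor(a,cv2.COLOR_RGB2HSV); pr=proj('wrist',[[.549,.298,.02]],c)[0]; print(pr)
m=((hsv[...,1]<90)&(hsv[...,2]>45)).astype('uint8')
n,l,st,ce=cv2.connectedComponentsWithStats(m)
for i in range(1,n):
    if np.hypot(*(ce[i]-pr))<40 and st[i,4]>100: print(st[i],ce[i])
k=(int(pr[1])-60,int(pr[0])-60); cv2.imwrite('pics/w9b.png',cv2.resize(a[max(k[0],0):k[0]+120,k[1]:k[1]+120,::-1],None,fx=4,fy=4,interpolation=2)); print(k)
E
```

```text
[0.5008 0.2883 0.1503] [0.501  0.2883 0.1505]
collar {'location': [276.5, 147.1], 'confidence': 0.84} [0.5507 0.3007 0.004 ]
collar {'bbox': [260.2, 132.8, 32.8, 35.0], 'confidence': 0.94}
[278.9177 150.6765]
[258 132  37  37 855] [275.9825 149.6339]
(90, 218)
```

View pics/w9b.png

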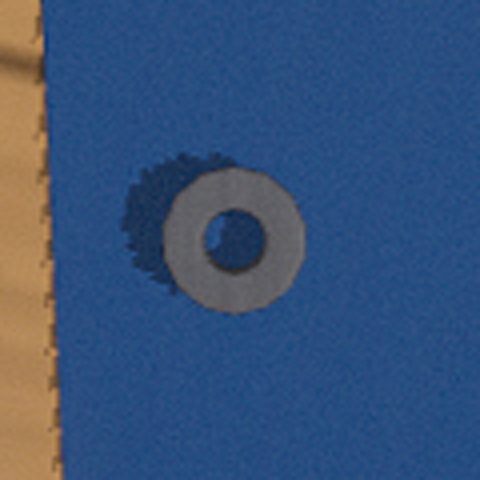

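```bash
python3 - <<'E'
from h import *
np.set_printoptions(precision=4,suppress=True)
c=cams.get_calibration('wrist'); p=pose()[0]
q=atz('wrist',(276.6,150),.02,c); print(p,q,totool(np.array([q[0],q[1],.008])-p))
E
```

```text
[0.5009 0.2886 0.1506] [0.5493 0.3005 0.02  ] [ 0.2475 -0.0054  0.7137]
```

jog_arm([
  {"x":0.15,"y":-0.005,"z":0.1,"wx":0,"wy":0,"wz":0},
  {"x":0.248,"y":-0.005,"z":0.3,"wx":0,"wy":0,"wz":0},
  {"x":0.248,"y":-0.005,"z":0.45,"wx":0,"wy":0,"wz":0},
  {"x":0.248,"y":-0.005,"z":0.55,"wx":0,"wy":0,"wz":0},
  {"x":0.248,"y":-0.005,"z":0.62,"wx":0,"wy":0,"wz":0},
  {"x":0.248,"y":-0.005,"z":0.62,"wx":0,"wy":0,"wz":0},
  {"x":0.248,"y":-0.005,"z":0.62,"wx":0,"wy":0,"wz":0},
  {"x":0.248,"y":-0.005,"z":0.62,"wx":0,"wy":0,"wz":0},
])

```text
t: 15.8
eef_pos: [0.5504, 0.3011, 0.0286]
tool_rot: [0.0, 0.994, 0.113, 0.003]
contact_force: [-0.4, -0.4, 0.9]
gripper_width: 0.996
```

```bash
python3 st.py .5493 .3005 .008
```

```text
15.8 [0.5504 0.3011 0.0286] yaw 12.95352499572037 z [ 0.0053  0.     -1.    ] F [-0.414  -0.4129  0.8936] M [-0.0112  0.009   0.0001] 0.9962374456383867
tool units [-0.0066  0.0015  0.1031]
```

jog_arm([
  {"x":-0.007,"y":0.001,"z":0.04,"wx":0,"wy":0,"wz":0},
  {"x":-0.007,"y":0.001,"z":0.08,"wx":0,"wy":0,"wz":0},
  {"x":-0.007,"y":0.001,"z":0.1,"wx":0,"wy":0,"wz":0},
  {"x":-0.007,"y":0.001,"z":0.1,"wx":0,"wy":0,"wz":0},
  {"x":-0.007,"y":0.001,"z":0.1,"wx":0,"wy":0,"wz":0},
])

```text
t: 16.22
eef_pos: [0.5489, 0.3004, 0.0083]
tool_rot: [0.0, 0.994, 0.113, 0.002]
contact_force: [-0.0, -0.8, 1.1]
gripper_width: 0.996
```

jog_arm([
  {"x":0,"y":0,"z":0,"wx":0,"wy":0,"wz":0},
  {"x":0,"y":0,"z":0,"wx":0,"wy":0,"wz":0},
  {"x":0,"y":0,"z":0,"wx":0,"wy":0,"wz":0},
  {"x":0,"y":0,"z":0,"wx":0,"wy":0,"wz":0},
  {"x":0,"y":0,"z":0,"wx":0,"wy":0,"wz":0},
  {"x":0,"y":0,"z":0,"wx":0,"wy":0,"wz":0},
  {"x":0,"y":0,"z":0,"wx":0,"wy":0,"wz":0},
  {"x":0,"y":0,"z":0,"wx":0,"wy":0,"wz":0},
], hand=-1, grip_force=30)

```text
t: 16.88
eef_pos: [0.5491, 0.3006, 0.0086]
tool_rot: [0.0, 0.994, 0.113, 0.003]
contact_force: [-0.1, -0.1, 3.5]
gripper_width: 0.374
```

```bash
python3 st.py .5493 .3005 .17
```

```text
16.8833 [0.5491 0.3006 0.0086] yaw 12.961719554216987 z [ 0.0052 -0.0001 -1.    ] F [-0.05   -0.0951  3.5288] M [ 0.0113  0.0645 -0.0337] 0.3744741030790028
tool units [ 0.0047  0.0017 -0.8069]
```

jog_arm([
  {"x":0,"y":0,"z":-0.02,"wx":0,"wy":0,"wz":0},
  {"x":0,"y":0,"z":-0.06,"wx":0,"wy":0,"wz":0},
  {"x":0,"y":0,"z":-0.2,"wx":0,"wy":0,"wz":0},
  {"x":0,"y":0,"z":-0.4,"wx":0,"wy":0,"wz":0},
  {"x":0,"y":0,"z":-0.6,"wx":0,"wy":0,"wz":0},
  {"x":0,"y":0,"z":-0.78,"wx":0,"wy":0,"wz":0},
  {"x":0,"y":0,"z":-0.78,"wx":0,"wy":0,"wz":0},
  {"x":0,"y":0,"z":-0.78,"wx":0,"wy":0,"wz":0},
])

```text
t: 17.55
eef_pos: [0.5496, 0.3015, 0.1677]
tool_rot: [-0.001, 0.994, 0.113, 0.005]
contact_force: [-0.1, -0.5, -2.1]
gripper_width: 0.37
```

```bash
python3 - <<'E'
from h import *
np.set_printoptions(precision=4,suppress=True)
cams.read_camera('side');cams.read_camera('side')
c=cams.get_calibration('wrist'); p,r,s=pose(); a=snap('wrist','w10'); print(p)
for d in finder.place_of('wrist','collar')[:2]: print(d, r.inv().apply(atz('wrist',d['location'],p[2]-.0046,c)-p))
for d in finder.find_in('wrist','collar')[:2]: print(d)
k=proj('wrist',[p+[0,0,.0114]],c)[0].astype(int); print(k)
th=np.linspace(0,6.3,100)
for ox in(-.003,0,.003):
    P=p+r.apply([ox,0,0])+np.c_[.0072*np.cos(th),.0072*np.sin(th),0*th+.0114]; q=proj('wrist',P,c); print(ox,q.min(0),q.max(0))
cv2.imwrite('pics/w10b.png',cv2.resize(a[k[1]-60:k[1]+60,k[0]-60:k[0]+60,::-1],None,fx=5,fy=5,interpolation=2))
E
python3 st.py .5444 -.17 .16
```

```text
[0.5478 0.3    0.164 ]
{'location': [277.3, 261.1], 'confidence': 0.77} [-0.0016  0.      0.0046]
{'bbox': [248.8, 232.8, 58.1, 69.1], 'confidence': 0.92}
[277 272]
-0.003 [262.8603 264.4186] [291.6173 290.2145]
0 [262.7788 258.8614] [291.7084 284.9754]
0.003 [262.6967 253.2354] [291.8001 279.671 ]
17.8 [0.5474 0.2999 0.1628] yaw 12.969896890017132 z [ 0.0024 -0.0017 -1.    ] F [-0.2171 -0.1407 -1.4544] M [-0.0064  0.0233 -0.014 ] 0.3713134752346272
tool units [-0.5419  2.2861  0.0182]
```

View pics/w10b.png

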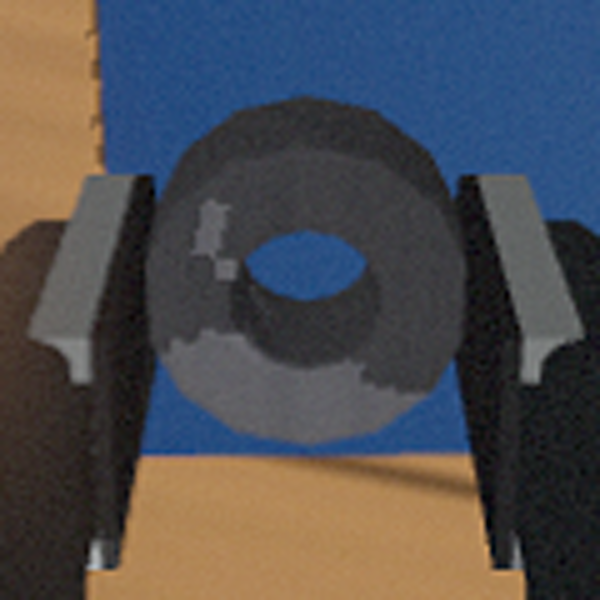

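jog_arm([
  {"x":-0.03,"y":0.12,"z":0,"wx":0,"wy":0,"wz":0},
  {"x":-0.07,"y":0.3,"z":0,"wx":0,"wy":0,"wz":0},
  {"x":-0.12,"y":0.5,"z":0,"wx":0,"wy":0,"wz":0},
  {"x":-0.17,"y":0.7,"z":0,"wx":0,"wy":0,"wz":0},
  {"x":-0.21,"y":0.88,"z":0,"wx":0,"wy":0,"wz":0},
  {"x":-0.24,"y":1,"z":0,"wx":0,"wy":0,"wz":0},
  {"x":-0.24,"y":1,"z":0,"wx":0,"wy":0,"wz":0},
])

```text
t: 18.38
eef_pos: [0.5449, 0.0862, 0.1615]
tool_rot: [0.003, 0.994, 0.108, -0.001]
contact_force: [0.3, 0.0, -0.8]
gripper_width: 0.368
```

jog_arm([
  {"x":-0.03,"y":0.12,"z":0,"wx":0,"wy":0,"wz":0},
  {"x":-0.07,"y":0.3,"z":0,"wx":0,"wy":0,"wz":0},
  {"x":-0.12,"y":0.5,"z":0,"wx":0,"wy":0,"wz":0},
  {"x":-0.17,"y":0.7,"z":0,"wx":0,"wy":0,"wz":0},
  {"x":-0.21,"y":0.88,"z":0,"wx":0,"wy":0,"wz":0},
  {"x":-0.24,"y":1,"z":0,"wx":0,"wy":0,"wz":0},
  {"x":-0.24,"y":1,"z":0,"wx":0,"wy":0,"wz":0},
])

```text
t: 18.97
eef_pos: [0.5399, -0.1264, 0.1614]
tool_rot: [0.004, 0.995, 0.104, -0.002]
contact_force: [0.6, -0.7, -1.5]
gripper_width: 0.371
```

```bash
python3 st.py .5438 -.171 .16
```

```text
18.9667 [ 0.5399 -0.1264  0.1614] yaw 11.94149019910558 z [-0.0038 -0.0088 -1.    ] F [ 0.6485 -0.6852 -1.4906] M [0.0006 0.0055 0.0447] 0.37134931965274837
tool units [-0.027   0.2221  0.0089]
```

jog_arm([
  {"x":-0.015,"y":0.12,"z":0,"wx":0.0025,"wy":0.0018,"wz":0},
  {"x":-0.027,"y":0.2,"z":0,"wx":0.0025,"wy":0.0018,"wz":0},
  {"x":-0.027,"y":0.222,"z":0,"wx":0.0025,"wy":0.0018,"wz":0},
  {"x":-0.027,"y":0.222,"z":0,"wx":0.0025,"wy":0.0018,"wz":0},
  {"x":-0.027,"y":0.222,"z":0,"wx":0.0025,"wy":0.0018,"wz":0},
  {"x":-0.027,"y":0.222,"z":0,"wx":0.0025,"wy":0.0018,"wz":0},
  {"x":-0.027,"y":0.222,"z":0,"wx":0.0025,"wy":0.0018,"wz":0},
])

```text
t: 19.55
eef_pos: [0.544, -0.169, 0.1617]
tool_rot: [-0.0, 0.994, 0.105, 0.0]
contact_force: [-0.2, 0.1, -0.0]
gripper_width: 0.371
```

```bash
python3 st.py .5438 -.171 .111
```

```text
19.55 [ 0.544  -0.169   0.1617] yaw 12.09585164820898 z [ 0.0001  0.0007 -1.    ] F [-0.1539  0.0589 -0.0045] M [-0.0257 -0.0717 -0.014 ] 0.37051948643782684
tool units [-0.003   0.0097  0.2537]
```

jog_arm([
  {"x":-0.003,"y":0.01,"z":0.06,"wx":0,"wy":0,"wz":0},
  {"x":-0.003,"y":0.01,"z":0.13,"wx":0,"wy":0,"wz":0},
  {"x":-0.003,"y":0.01,"z":0.2,"wx":0,"wy":0,"wz":0},
  {"x":-0.003,"y":0.01,"z":0.23,"wx":0,"wy":0,"wz":0},
  {"x":-0.003,"y":0.01,"z":0.23,"wx":0,"wy":0,"wz":0},
  {"x":-0.003,"y":0.01,"z":0.23,"wx":0,"wy":0,"wz":0},
  {"x":-0.003,"y":0.01,"z":0.23,"wx":0,"wy":0,"wz":0},
])

```text
t: 20.13
eef_pos: [0.5444, -0.1709, 0.1163]
tool_rot: [-0.0, 0.994, 0.105, 0.001]
contact_force: [-0.1, -0.2, -0.3]
gripper_width: 0.371
```

```bash
python3 st.py .5438 -.171 .100
```

```text
20.1333 [ 0.5444 -0.1709  0.1163] yaw 12.111371900256497 z [ 0.001   0.0006 -1.    ] F [-0.1493 -0.2447 -0.3101] M [-0.0291  0.011   0.0333] 0.3708847503195747
tool units [-0.0029 -0.0002  0.0813]
```

jog_arm([
  {"x":-0.003,"y":0,"z":0.01,"wx":0,"wy":0,"wz":0},
  {"x":-0.003,"y":0,"z":0.02,"wx":0,"wy":0,"wz":0},
  {"x":-0.003,"y":0,"z":0.03,"wx":0,"wy":0,"wz":0},
  {"x":-0.003,"y":0,"z":0.04,"wx":0,"wy":0,"wz":0},
  {"x":-0.003,"y":0,"z":0.05,"wx":0,"wy":0,"wz":0},
  {"x":-0.003,"y":0,"z":0.06,"wx":0,"wy":0,"wz":0},
  {"x":-0.003,"y":0,"z":0.06,"wx":0,"wy":0,"wz":0},
])

```text
t: 20.72
eef_pos: [0.5434, -0.171, 0.1037]
tool_rot: [-0.0, 0.994, 0.105, 0.0]
contact_force: [-0.5, 0.2, -0.5]
gripper_width: 0.366
```

```bash
python3 st.py .5438 -.171 .0895
```

```text
20.7167 [ 0.5434 -0.171   0.1037] yaw 12.110682282456661 z [ 0.0002  0.0008 -1.    ] F [-0.4743  0.2278 -0.4668] M [ 0.0009  0.0264 -0.0061] 0.36639391236600183
tool units [0.0018 0.0005 0.0711]
```

Down to about 1 mm above the boss, no contact so far.

jog_arm([
  {"x":0,"y":0,"z":0.01,"wx":0,"wy":0,"wz":0},
  {"x":0,"y":0,"z":0.02,"wx":0,"wy":0,"wz":0},
  {"x":0,"y":0,"z":0.03,"wx":0,"wy":0,"wz":0},
  {"x":0,"y":0,"z":0.04,"wx":0,"wy":0,"wz":0},
  {"x":0,"y":0,"z":0.05,"wx":0,"wy":0,"wz":0},
  {"x":0,"y":0,"z":0.06,"wx":0,"wy":0,"wz":0},
  {"x":0,"y":0,"z":0.064,"wx":0,"wy":0,"wz":0},
  {"x":0,"y":0,"z":0.064,"wx":0,"wy":0,"wz":0},
])

```text
t: 21.38
eef_pos: [0.5433, -0.1709, 0.0907]
tool_rot: [-0.0, 0.994, 0.106, -0.0]
contact_force: [0.3, 0.3, -0.3]
gripper_width: 0.37
```

```bash
python3 st.py .5438 -.171 .0895
```

```text
21.3833 [ 0.5433 -0.1709  0.0907] yaw 12.115777487832233 z [-0.0002  0.0009 -1.    ] F [ 0.3382  0.2536 -0.3363] M [-0.041  -0.0151  0.022 ] 0.36958969654848284
tool units [0.0024 0.0009 0.0058]
```

jog_arm([
  {"x":0,"y":0,"z":0.002,"wx":0,"wy":0,"wz":0},
  {"x":0,"y":0,"z":0.004,"wx":0,"wy":0,"wz":0},
  {"x":0,"y":0,"z":0.006,"wx":0,"wy":0,"wz":0},
  {"x":0,"y":0,"z":0.006,"wx":0,"wy":0,"wz":0},
])

```text
t: 21.72
eef_pos: [0.5433, -0.171, 0.0896]
tool_rot: [-0.0, 0.994, 0.105, 0.0]
contact_force: [0.1, -0.7, -0.2]
gripper_width: 0.37
```

```bash
python3 st.py
```

```text
21.7167 [ 0.5433 -0.171   0.0896] yaw 12.108592129699655 z [-0.0001  0.0009 -1.    ] F [ 0.0556 -0.7282 -0.2409] M [ 0.0436  0.0829 -0.0348] 0.37047743354410434
```

jog_arm([
  {"x":0,"y":0,"z":0.002,"wx":0,"wy":0,"wz":0},
  {"x":0,"y":0,"z":0.003,"wx":0,"wy":0,"wz":0},
  {"x":0,"y":0,"z":0.004,"wx":0,"wy":0,"wz":0},
  {"x":0,"y":0,"z":0.004,"wx":0,"wy":0,"wz":0},
])

```text
t: 22.05
eef_pos: [0.5434, -0.171, 0.0895]
tool_rot: [-0.0, 0.994, 0.105, 0.0]
contact_force: [-2.0, 1.0, 7.0]
gripper_width: 0.367
```

```bash
python3 st.py
```

```text
22.05 [ 0.5434 -0.171   0.0895] yaw 12.107561925559262 z [-0.      0.0005 -1.    ] F [-2.026   1.0062  6.9889] M [0.1246 0.5538 0.0286] 0.3674345391077593
```

jog_arm([
  {"x":0,"y":0,"z":0,"wx":0,"wy":0,"wz":0},
  {"x":0,"y":0,"z":0,"wx":0,"wy":0,"wz":0},
])

```text
t: 22.22
eef_pos: [0.5435, -0.171, 0.0896]
tool_rot: [-0.0, 0.994, 0.106, 0.0]
contact_force: [0.2, -0.5, 0.1]
gripper_width: 0.369
```

jog_arm([
  {"x":0,"y":0,"z":0,"wx":0,"wy":0,"wz":0},
  {"x":0,"y":0,"z":0,"wx":0,"wy":0,"wz":0},
  {"x":0,"y":0,"z":0,"wx":0,"wy":0,"wz":0},
  {"x":0,"y":0,"z":0,"wx":0,"wy":0,"wz":0},
  {"x":0,"y":0,"z":0,"wx":0,"wy":0,"wz":0},
  {"x":0,"y":0,"z":0,"wx":0,"wy":0,"wz":0},
  {"x":0,"y":0,"z":0,"wx":0,"wy":0,"wz":0},
], hand=1)

```text
t: 22.8
eef_pos: [0.5435, -0.171, 0.0896]
tool_rot: [-0.0, 0.994, 0.106, 0.0]
contact_force: [0.0, 0.0, 0.7]
gripper_width: 0.998
```

jog_arm([
  {"x":0,"y":0,"z":-0.05,"wx":0,"wy":0,"wz":0},
  {"x":0,"y":0,"z":-0.15,"wx":0,"wy":0,"wz":0},
  {"x":0,"y":0,"z":-0.3,"wx":0,"wy":0,"wz":0},
  {"x":0,"y":0,"z":-0.5,"wx":0,"wy":0,"wz":0},
  {"x":-0.2,"y":0,"z":-0.5,"wx":0,"wy":0,"wz":0},
  {"x":-0.25,"y":0,"z":-0.5,"wx":0,"wy":0,"wz":0},
  {"x":-0.25,"y":0,"z":-0.5,"wx":0,"wy":0,"wz":0},
  {"x":-0.25,"y":0,"z":-0.5,"wx":0,"wy":0,"wz":0},
  {"x":-0.25,"y":0,"z":-0.5,"wx":0,"wy":0,"wz":0},
])

```text
t: 23.55
eef_pos: [0.4955, -0.1811, 0.1899]
tool_rot: [-0.0, 0.994, 0.106, 0.001]
contact_force: [-0.0, 0.1, 0.3]
gripper_width: 1.002
```

```bash
python3 st.py; python3 - <<'E'
from h import *
np.set_printoptions(precision=4,suppress=True)
cams.read_camera('side')
c=cams.get_calibration('wrist'); a=snap('wrist','w11')
for n,z in dict(collar=.085,index_hole=.063,shaft_top=.103,wheel=.058).items():
    for d in finder.place_of('wrist',n)[:2]: print(n,d, atz('wrist',d['location'],z,c))
    for d in finder.find_in('wrist',n)[:1]: print(n,d)
H=np.array([.5437,-.1711]); th=np.linspace(0,6.3,100); ci=lambda r,z:np.c_[H[0]+r*np.cos(th),H[1]+r*np.sin(th),0*th+z]
for nm,P in (('collar',np.r_[ci(.017,.085),ci(.017,.101)]),('wheel',np.r_[ci(.062,.058),ci(.062,.063)])):
    q=proj('wrist',P,c); print(nm,'expected bbox',q.min(0),np.ptp(q,0))
b=snap('side','s5')
for n in('collar','wheel'):
    for d in finder.find_in('side',n)[:3]: print('side',n,d)
for nm,P in (('collar',np.r_[ci(.017,.085),ci(.017,.101)]),('wheel',np.r_[ci(.062,.058),ci(.062,.063)])):
    q=proj('side',P); print(nm,'side expected bbox',q.min(0),np.ptp(q,0))
a=snap('top','t5')
for n,z in dict(amp_board=0,spare_motor=0,screw_bowl=0).items():
    for d in finder.place_of('top',n)[:1]: print(n,atz('top',d['location'],z))
E
```

```text
23.55 [ 0.4955 -0.1811  0.1899] yaw 12.138909685858444 z [ 0.0015  0.0007 -1.    ] F [-0.0294  0.0858  0.3114] M [-0.0204 -0.0051 -0.0145] 1.0023296553990648
collar {'location': [278.1, 153.9], 'confidence': 0.62} [ 0.5429 -0.171   0.085 ]
collar {'bbox': [259.6, 134.0, 39.2, 40.5], 'confidence': 0.64}
index_hole {'location': [277.1, 123.2], 'confidence': 0.6} [ 0.5673 -0.1648  0.063 ]
index_hole {'bbox': [210.7, 76.1, 137.9, 140.8], 'confidence': 0.83}
shaft_top {'location': [275.2, 156.0], 'confidence': 0.64} [ 0.5424 -0.1689  0.103 ]
shaft_top {'bbox': [179.9, 46.6, 184.7, 201.1], 'confidence': 0.74}
wheel {'location': [279.8, 154.8], 'confidence': 0.64} [ 0.5403 -0.1732  0.058 ]
wheel {'bbox': [212.2, 81.1, 135.2, 138.1], 'confidence': 0.83}
collar expected bbox [256.6576 132.0587] [43.4558 44.1889]
wheel expected bbox [210.1785  77.8545] [136.4612 138.541 ]
side collar {'bbox': [278.9, 147.0, 60.9, 52.1], 'confidence': 0.56}
side wheel {'bbox': [288.1, 148.2, 41.7, 29.3], 'confidence': 0.94}
side wheel {'bbox': [331.0, 346.5, 68.7, 67.3], 'confidence': 0.84}
side wheel {'bbox': [120.2, 274.0, 64.1, 54.0], 'confidence': 0.83}
collar side expected bbox [301.4095 146.0811] [12.504 12.041]
wheel side expected bbox [285.2312 147.3811] [43.5289 28.7113]
amp_board [0.4128 0.0058 0.    ]
spare_motor [0.7116 0.0026 0.    ]
screw_bowl [ 0.7538 -0.1446  0.    ]
```

```bash
python3 -c "
from h import *
print(bot.hand_in())"
```

```text
the job is handed in; nothing more can be done
None
```

I fitted the colour wheel on the hub and set the retaining collar on its boss, then handed the job in at about 24 s. No verdict was reported.

- **Wheel:** I measured the pin's direction (about 14°) and the index hole's direction, then turned the wheel about 31° on the way over. It slid over the shaft and pin without touching, so no search by turning was needed. It came to rest at the expected height with about 2.4 N on the hub. A picture after release showed the pin in the hole and the wheel flat.
- **Collar:** I lowered it over the shaft until it touched the boss at the expected height. The wrist force read about 7 N at contact; I eased that off before opening the gripper.
- **Last checks:**
  - The collar was found about 1 mm from the measured hub centre, and the index hole on the pin's spot.
  - The wheel's outline matched what was expected in both the wrist and side views, to about 3 px.
  - The board, spare motor and bowl read within about 8 mm of their first readings, the spread between two top-camera looks. The screwdriver was not measured again, but the arm never worked near it.
  - The gripper was open and well clear, touching nothing.
- **Disagreements:**
  - The network's box for the collar in the side view was far too large (61 by 52 px against 12.5 by 12 expected, 0.56 confidence). I took it as a misdetection covering the module.
  - The wrist-view collar box was about 4 px smaller than expected.
  - The network's wheel origin was 4 mm off (0.64 confidence), unlike its outline.
  - The set-down collar was checked only by these numbers, since my 12 picture views were used up.

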